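# Lock the menu-card holder onto its ball stand

## Robot

A 7-joint arm with a two-finger parallel gripper is mounted at the origin on the work surface. World frame = base frame: x ahead of the robot, y to its left, z up, the work surface at z = 0. Lengths are in m, angles in rad, forces in N, time in s.
With the tool pointing down it reaches from about 0.4 to 0.85 m from the base axis. Payload 4.5 kg.
Tool frame: the origin (TCP) lies between the finger pads; the fingertips stand 19 mm ahead of it and the grasp point (between the pads) is the TCP (r.tips_ahead is the distance from the TCP to the fingertips, in m); z points along the fingers, y is the line along which they close (so a half turn about z gives the same grasp; the last joint's range is limited). The gripper opens to 88 mm and grips with 3 to 60 N. Pads are 18 mm wide; open, the fingers measure 123 mm over their backs; the gripper's body (75 mm by 187 mm) begins 45 mm behind the grasp point.
Start: joints at [-1.127, 0.689, -0.195, 1.565, 0.157, 0.902, -0.215], TCP at [0.249, 0.573, 0.258] pointing down, gripper open.
Joint ranges: [-3.01, 3.01], [-0.46, 2.08], [-1.47, 1.51], [0.13, 2.56], [-1, 4.14], [0.04, 2.09], [-2.66, 2.66]. Speed limits (rad/s): [2.57, 2.57, 3.14, 3.14, 3.14, 3.14, 3.14].

## Interface

Orientations are given as a unit quaternion [x, y, z, w].
In Python, from plant import r, cams, models gives the robot as it stands. The module is installed in compiled form; this text tells all that it offers.
- The arm moves only by the tool jog_arm, never from a script. Its arguments are lists of equal length, an entry for each row: "turn": the turn, a rotation vector about the tool's x, y, z in rad, a list of three; "translation": the shift along the tool's x, y, z in m, a list of three; "grip": the closure, from 0 (fully open) to 1 (shut). In form: {"turn": [[ax, ay, az], ...], "translation": [[tx, ty, tz], ...], "grip": [grip, ...]}. A call has 1 to 20 rows; each row is the pose to reach, as a shift and turn from the pose commanded when the call began, along the tool's axes at that moment; what a row does not reach only later rows make up. A row lasts 1/8 s, in which the tool goes at most 62.5 mm and 10.7 degrees, less where a joint would pass 70% of its speed; a pose out of reach is approached as far as the arm can. A call with a gripper value outside its range is refused whole. The fingers move at their own pace and stop on an object; "force" is the grip in N (left out, the last holds). Time passes only in rows, so rows that repeat a pose let the fingers close. It gives the time, the measured TCP pose, the force, the opening and the grip force at its end, in the units of the state.
- r.get_state(): the state, without advancing time (a new reading comes with each control period).
- cams.snapshot(name): name is "side" or "top"; returns the picture (480x640x3 uint8, red, green, blue); there is no depth.
- cams.camera_params(name): a dict with "fx", "fy", "cx", "cy" (pixels), "eye" and "orientation" of the camera in the world. Camera axes: x right, y up, looking along -z (the intrinsics and any distortion apply to the point x, -y, -z); pixel columns grow to the right and rows downward; lengths in m; the calibration is good to about 2 mm. A picture is of the moment at which its call begins. camera_params takes no time and is no camera call.
- r.finish_job(): hands the job in; it is judged then, once.
Trained networks look in the newest picture that a camera, given by its name, has taken for a name from the list of things; names that differ only in an ending like _2 or _b are one class to them, and where a whole thing is asked for, a point or a joint stands for the part that bears it (a point fixed in the world has none). Each returns a list of dicts, best first, with "p" (0 to 1); they miss things now and then, are a little off and sometimes report something else, mostly with a low value. They report only what shows in the picture. A call takes as long as a camera call. They do not tell look-alikes from the thing itself.
- models.find_in(camera, name): "position" ([x, y, z] in m, in world coordinates, good to about 4 mm: the middle of the surface that is visible of it).
- models.masks_of(camera, name): "pixels" (480x640 bool, what is visible of it).
- models.place_of(camera, name): "position" ([x, y, z] in m, in world coordinates, good to about 4 mm: a listed point, or the origin of a listed thing).
The state is a dict: "clock": time; "q": joint angles; "qd": joint speeds; "joint_torque": joint torques, N m; "tool_pos": TCP position; "eef_rot": TCP orientation; "contact_force": force on the tool from outside, world axes, zero at the start; "moment": the same for the moment, N m; "opening": opening from 0.0 (shut) to 1.0 (fully open); "finger_force": force on a finger pad.
Only numpy, scipy, OpenCV 4.12 (cv2) and the standard library are available. Lean on these libraries where they do the work, as an engineer would, in place of code of your own. Each camera call takes 0.05 s, during which the arm holds its last target. There are 200 camera calls.

## Task

Raise the yellow-knobbed handle of the red menu-card holder while it still stands in the white tray, then set the holder gently down over the steel ball of the counter stand until it sits flat on the stand's black collar, and press the handle fully down to lock it. Never push or drop the holder hard onto the stand or force the handle once it has stopped, and leave the jars in the tray where they are.

Things in the scene. Friction and masses are not known exactly. Their poses are not given: they have to be found in the camera images.
- holder: Loose menu-card holder, 0.6 to 0.9 kg: red round housing (68 mm dia., roof 53 mm up) on a dark foot ring (90 mm dia.). Origin: centre of its flat underside, where a blind bore, 34 mm dia., 45 mm deep, opens downward. z up; x points to the sloping card (110 mm wide, reaching to x = 120 mm, 13 to 52 mm high); the handle reaches out to -x. Its foot ring fits the stand's collar.
- grip (a point): Centre of the holder's black grip block on top of the housing, on the bore's axis, 78 mm above the underside; axes as the holder's. The block is 30 mm along x, 24 mm along y, and stands 53 to 98 mm above the underside: pinch it across y.
- lever (a joint): Handle angle, rad: 0 = fully down (level, locked) to 0.9 = fully raised; starts nearly down. Hinge along the holder's y axis at x = -35 mm, z = 50 mm. Turning takes 0.05 to 0.25 N m (2.5 N at the knob to close; 25 N is too hard); it stays where left. Its steel finger blocks the bore below 0.4 rad, goes under the ball when down, and jams on the ball if the holder is not fully seated.
- knob (a point): Centre of the yellow ball knob, 20 mm in diameter, at the end of the handle, 100 mm from the hinge (holder x = -135 mm, z = 50 mm when down). The steel bar to it is 8 mm thick. The axes turn with the handle. The knob turns freely between two fingers that pinch it across y.
- stand: Fixed ball stand; origin on the counter, centre of its round foot (124 mm dia.). On a column: black collar (92 mm dia.), thin neck, steel ball (30 mm dia., top 41 mm above the collar's top face). The collar's top face is clamped anywhere from 75 to 125 mm up, not reported: find it by feel or sight. Seated, the holder's underside lies flat on it. Rigid: 60 N when setting down is too hard.
- tray: Fixed white tray, 300 x 300 mm, rim 18 mm high, in which the holder and three jars stand; origin at the centre of its underside, its inner floor about 6 mm higher.
- jar_a: Brown jar with white cap, 52 mm in diameter, 85 mm high, in the tray; origin at the centre of its underside. Leave alone.
- jar_b: White jar with green cap, 48 mm in diameter, 70 mm high, in the tray. Leave alone.
- jar_c: Amber jar with red cap, 44 mm in diameter, 75 mm high, in the tray. Leave alone.
There are look-alikes about, which are no part of the job. Several things have the shape of the stand; the one meant has the colours described above.

How it is judged:
On the way, in this order (a step that is already met when the one before it is completed fails the run):
1. the handle is raised (above 0.6 rad) while the holder still stands in the tray (value of joint lever above 0.6 rad and distance of holder from where it was at the start of the episode below 0.04 m), for 0.2 s.
2. the holder is upright on the stand with its axis within 4 mm of the ball's, the handle still raised (above 0.4 rad) (horizontal distance between holder and stand below 0.004 m and contact force between holder and stand above 2 N and angle between holder's own z axis and vertical below 0.06 rad and value of joint lever above 0.4 rad), for 0.2 s.
At the end, for the whole second after the job is handed in: The holder rests on the stand at rest, its axis within 4 mm of the stand's and upright within 0.04 rad, and its handle is pressed down to less than 0.07 rad (horizontal distance between holder and stand below 0.004 m and contact force between holder and stand above 2 N and angle between holder's own z axis and vertical below 0.04 rad and value of joint lever below 0.07 rad and linear speed of holder below 0.02 m/s); the robot touches nothing.
It fails at once if while being set down (grasp point within 50 mm of the grip block's centre) the holder is pushed against the stand with more than 60 N (contact force between holder and stand above 60 N and distance between the grasp point and grip below 0.05 m).
It fails at once if the handle is forced so hard that the holder bears on the stand with more than 120 N (contact force between holder and stand above 120 N).
It fails at once if the holder drops onto the ball: it moves faster than 0.25 m/s within 10 mm of the stand's axis and with its underside less than 170 mm above the counter (linear speed of holder above 0.25 m/s and horizontal distance between holder and stand below 0.01 m and height (world z) of holder below 0.17 m).
It fails at once if a jar in the tray is moved by more than 30 mm (distance of any of jar_a, jar_b, jar_c from where it was at the start of the episode above 0.03 m).
It also fails if it takes over 72 s, if anything falls off the work surface, if the arm or the gripper's body presses on something with over 40 N, if the wrist force passes 120 N, or if a joint passes its speed limit or range.

## Working session

There is one attempt and no reset: what is moved stays moved. The work goes in short steps, Python scripts to look and compute and a tool call to move; the robot and the scene stay as the last step left them, time stands still between calls to the robot, and variables do not carry over. Pictures are saved under pics/ and viewed, at most 10 in all, crops included, and the job is handed in when it is done.

Besides the shell and the picture viewer there is one more tool, called after ">>>" as a command line: name --argument value ..., lists and objects as JSON in quotes. jog_arm: Moves the arm, as the interface text tells. Its arguments: {"type":"object","properties":{"turn":{"type":"array"},"translation":{"type":"array"},"grip":{"type":"array"},"force":{"type":"number"}},"required":["turn","translation","grip"]}

```bash
mkdir -p pics; python3 - <<'E'
from plant import r,cams,models
import cv2,numpy as np
np.set_printoptions(precision=4,suppress=True)
ims=[]
for c in("side","top"):
    im=cams.snapshot(c); cv2.imwrite(f"pics/{c}0.png",im[:,:,::-1])
    p=cams.camera_params(c); print(c,p)
    for n in("holder","grip","knob","stand","tray","jar_a","jar_b","jar_c"):
        for d in models.place_of(c,n)[:4]: print(c,n,np.round(d["position"],4),round(d["p"],2))
print(r.get_state())
E
```

```text
side {'fx': 518.9069814654605, 'fy': 518.9069814654605, 'cx': 318.3279663121382, 'cy': 246.19193656615542, 'eye': array([-0.016 , -0.6074,  0.5723]), 'orientation': array([ 0.4587, -0.1774, -0.3317,  0.805 ])}
side holder [0.5861 0.1749 0.0005] 0.69
side grip [0.5821 0.1776 0.0842] 0.6
side knob [ 0.5855 -0.1995  0.0019] 0.68
side knob [0.4489 0.1868 0.0615] 0.67
side stand [ 0.3873 -0.2196 -0.0014] 0.9
side stand [ 0.5945 -0.3838 -0.0011] 0.71
side stand [ 0.5882 -0.1994  0.0025] 0.58
side tray [ 0.5544  0.2319 -0.0053] 0.87
side tray [0.5859 0.1767 0.0026] 0.42
side jar_a [0.6307 0.3188 0.0088] 0.76
side jar_a [0.5625 0.3437 0.0077] 0.65
side jar_a [0.4866 0.3504 0.0022] 0.6
side jar_b [0.6307 0.3188 0.0088] 0.76
side jar_b [0.5625 0.3437 0.0077] 0.65
side jar_b [0.4866 0.3504 0.0022] 0.6
side jar_c [0.6307 0.3188 0.0088] 0.76
side jar_c [0.5625 0.3437 0.0077] 0.65
side jar_c [0.4866 0.3504 0.0022] 0.6
top {'fx': 436.001820933031, 'fy': 436.001820933031, 'cx': 322.079385655135, 'cy': 240.8091555338472, 'eye': array([ 0.3774, -0.0192,  1.0138]), 'orientation': array([ 0.0516, -0.068
[... 508 characters left out ...]
33 0.3514 0.0066] 0.63
top jar_b [ 0.5898 -0.1901  0.0044] 0.36
top jar_c [0.6383 0.3235 0.0051] 0.76
top jar_c [0.4833 0.3514 0.0066] 0.63
top jar_c [ 0.5898 -0.1901  0.0044] 0.36
{'clock': 0.9, 'q': array([-1.1272,  0.6891, -0.1946,  1.5653,  0.1573,  0.9025, -0.2151]), 'qd': array([ 0.001 ,  0.002 , -0.0004, -0.0014, -0.0008,  0.0004,  0.0011]), 'joint_torque': array([ -0.0003, -52.7485,  -1.2673, -15.3746,  -0.0519,  -0.001 ,
         0.    ]), 'tool_pos': array([0.249 , 0.5733, 0.2577]), 'eef_rot': array([0.2035, 0.9791, 0.    , 0.    ]), 'contact_force': array([-0.5519,  0.0435,  0.3485]), 'moment': array([-0.0822, -0.0006, -0.0337]), 'finger_force': 0.0, 'opening': 0.9985230396110603}
```

View pics/side0.png

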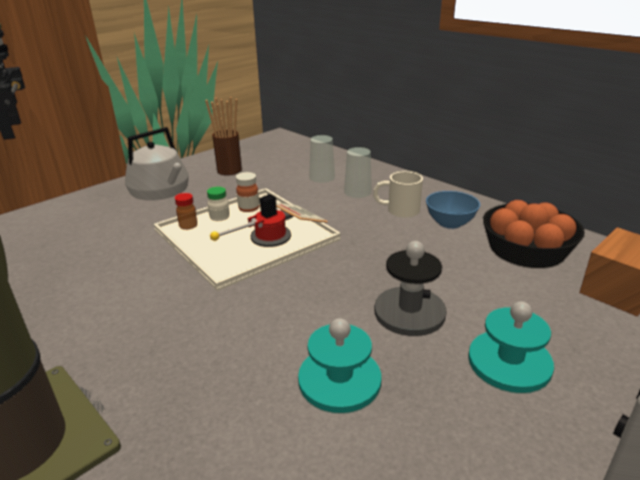

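View pics/top0.png

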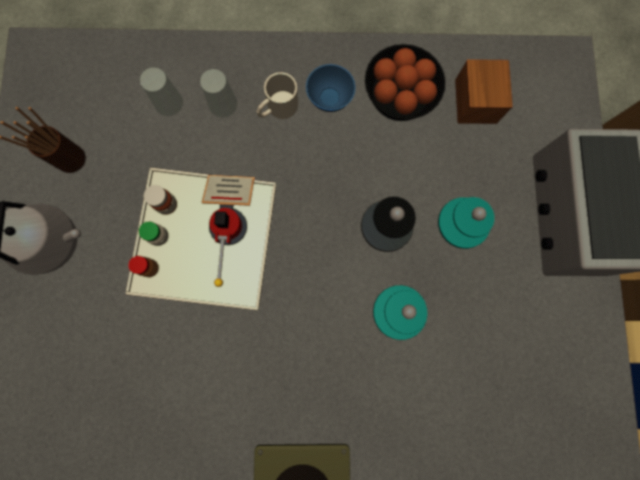

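The side picture shows the holder at (270,225) with its knob at (214,236) in the tray. Stand-shaped things: black collar at side (413,285) / top (394,220), teal at side (340,360) / top (400,312), and teal at side (512,345) / top (468,220). The black-collared one fits the description. I'll check it in a close crop.

```bash
cat > h.py <<'E'
import numpy as np,cv2
from scipy.spatial.transform import Rotation as R
from plant import r,cams,models
np.set_printoptions(precision=4,suppress=True)
def ray(c,u,v):
    p=cams.camera_params(c); d=np.array([(u-p["cx"])/p["fx"],-(v-p["cy"])/p["fy"],-1])
    d=R.from_quat(p["orientation"]).apply(d); return p["eye"],d/np.linalg.norm(d)
def proj(c,X):
    p=cams.camera_params(c); q=R.from_quat(p["orientation"]).inv().apply(np.asarray(X)-p["eye"])
    return np.array([p["cx"]+p["fx"]*q[0]/-q[2],p["cy"]+p["fy"]*q[1]/q[2]])
def tri(a,b):
    A=np.zeros((3,3));y=np.zeros(3);L=[]
    for c,uv in(("side",a),("top",b)):
        e,d=ray(c,*uv);P=np.eye(3)-np.outer(d,d);A+=P;y+=P@e;L.append((P,e))
    X=np.linalg.solve(A,y); return X,[np.linalg.norm(P@(X-e)) for P,e in L]
def atz(c,uv,z):
    e,d=ray(c,*uv); return e+d*(z-e[2])/d[2]
E
python3 - <<'E'
from h import *
def blob(c,near,f,rad):
    im=cv2.imread(f"pics/{c}0.png").astype(int); m=f(im).astype(np.uint8)
    yy,xx=np.mgrid[:480,:640]; m[(xx-near[0])**2+(yy-near[1])**2>rad**2]=0
    n,l,s,ce=cv2.connectedComponentsWithStats(m); k=1+np.argmax(s[1:,4]); print(c,s[k],ce[k]); return ce[k]
bright=lambda im: im.min(2)>95
yel=lambda im:(im[...,2]>120)&(im[...,0]<70)&(im[...,1]>80)
a=blob("side",(416,250),bright,13); b=blob("top",(397,213),bright,10)
print("ball",tri(a,b))
a=blob("side",(214,236),yel,12); b=blob("top",(218,283),yel,12)
print("knob",tri(a,b))
out=[]
for c,u,v,w in(("side",413,285,50),("top",394,220,40),("side",255,222,55),("top",228,235,60)):
    im=cv2.imread(f"pics/{c}0.png")[v-w:v+w,u-w:u+w]; out.append(cv2.resize(im,(300,300),interpolation=2)); 
cv2.imwrite("pics/crop.png",np.vstack([np.hstack(out[:2]),np.hstack(out[2:])]))
E
```

```text
side [404 237  26  17 302] [416.4404 245.3742]
top [393 208   9   9  56] [397.1786 211.9643]
ball (array([ 0.5902, -0.1968,  0.1384]), [np.float64(0.001446269590752129), np.float64(0.001446269590752228)])
side [211 233   8   7  46] [214.2609 235.8043]
top [215 279   7   7  43] [218.1163 282.1163]
knob (array([0.4498, 0.1828, 0.0629]), [np.float64(0.0007053285326603263), np.float64(0.0007053285326602743)])
```

View pics/crop.png

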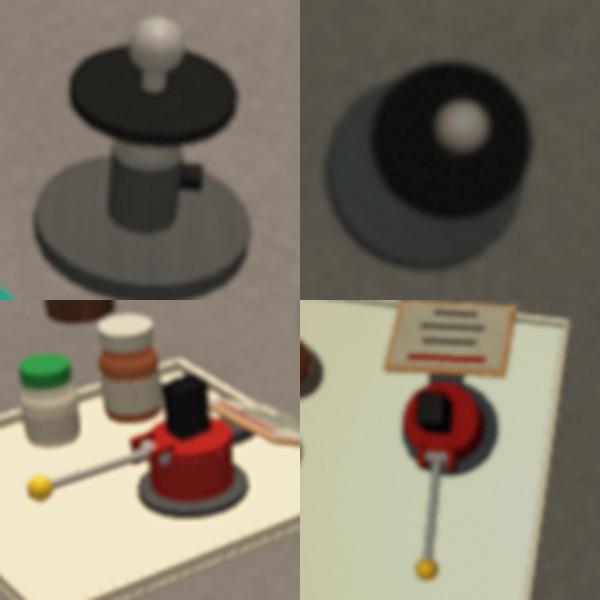

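The crop confirms it: the black-collared stand with the grey foot and steel ball (side (415,250), top (397,213)) is the target, and the holder's handle is nearly down. I'll move above the knob, with the tool's y axis along the holder's y axis.

>>> jog_arm --turn '[[0,0,-0.06],[0,0,-0.12],[0,0,-0.18],[0,0,-0.24],[0,0,-0.3],[0,0,-0.356],[0,0,-0.356],[0,0,-0.356],[0,0,-0.356],[0,0,-0.356],[0,0,-0.356],[0,0,-0.356]]' --translation '[[-0.034,-0.028,0],[-0.068,-0.056,0],[-0.102,-0.083,0.01],[-0.136,-0.111,0.02],[-0.17,-0.139,0.03],[-0.204,-0.167,0.04],[-0.238,-0.194,0.05],[-0.272,-0.222,0.06],[-0.306,-0.25,0.07],[-0.34,-0.278,0.078],[-0.34,-0.278,0.078],[-0.34,-0.278,0.078]]' --grip '[0.4,0.4,0.4,0.4,0.4,0.4,0.4,0.4,0.4,0.4,0.4,0.4]'

```text
clock: 2.4
tool_pos: [0.4501, 0.1837, 0.1799]
eef_rot: [0.027, 1.0, 0.001, 0.0]
contact_force: [0.6, -0.1, -0.1]
opening: 0.6
finger_force: 0.0
```

```bash
python3 - <<'E'
from h import *
s=r.get_state(); print(s["clock"],s["tool_pos"],s["eef_rot"],R.from_quat(s["eef_rot"]).as_matrix(),s["opening"])
from scipy.optimize import least_squares
# ball / collar fit: circle fits in upsampled crops
im={c:cv2.imread(f"pics/{c}0.png") for c in("side","top")}
X,e=tri((414.9,249.8),(397.0,213.3)); print("ball",X,e)
def circ(z,c,rad):
    t=np.linspace(0,2*np.pi,100); return np.c_[c[0]+rad*np.cos(t),c[1]+rad*np.sin(t),0*t+z]
def ball_outline(cam,X):
    e=cams.camera_params(cam)["eye"]; n=(X-e)/np.linalg.norm(X-e); a=np.cross(n,[0,0,1]);a/=np.linalg.norm(a);b=np.cross(n,a)
    t=np.linspace(0,2*np.pi,100); return X+.015*(np.outer(np.cos(t),a)+np.outer(np.sin(t),b))
# gradient-based refinement: maximise edge strength of ball outline, collar top circle over x,y,z
def sc(p):
    X=np.array(p);s=0
    for c in im:
        g=cv2.cvtColor(im[c],6).astype(np.float32)
        for P0,f in((lambda k:X+0,0),):
            for sgn,pts in((1,"b"),(-1,"c")):
                def samp(k):
                    Q=ball_outline(c,X) if pts=="b" else circ(X[2]-.026,X,.046)
                    m=Q.mean(0);Q=m+(Q-m)*k
                    uv=np.array([proj(c,q) for q in Q],np.float32)
                    return cv2.remap(g,uv[:,:1].copy(),uv[:,1:].copy(),1).ravel()
                k=(.85,1.15) if pts=="b" else (.95,1.05)
                d=samp(k[0])-samp(k[1]); s+=sgn*np.mean(np.clip(d,-40,40))
    return -s
from scipy.optimize import minimize
o=minimize(sc,X,method="Nelder-Mead",options=dict(initial_simplex=X+np.vstack([np.zeros(3),np.eye(3)*.004]),xatol=1e-4)); print(o.x,o.fun,sc(X))
X=o.x;out=[]
for c,u,v,w in(("side",413,285,50),("top",394,220,40)):
    k=400/(2*w);A=cv2.resize(im[c][v-w:v+w,u-w:u+w],(400,400),interpolation=2)
    for Q in(ball_outline(c,X),circ(X[2]-.026,X,.046),circ(0,X,.062)):
        for q in Q:
            x,y=(proj(c,q)-[u-w,v-w]+.5)*k; cv2.circle(A,(int(x),int(y)),1,(0,255,255),-1)
    out.append(A)
cv2.imwrite("pics/ov.png",np.hstack(out))
E
```

```text
2.4 [0.4501 0.1837 0.1799] [0.0267 0.9996 0.0006 0.0001] [[-0.9986  0.0535  0.0003]
 [ 0.0535  0.9986  0.0013]
 [-0.0003  0.0013 -1.    ]] 0.5997627994413329
ball [ 0.5883 -0.1971  0.1313] [np.float64(0.00044532508767575765), np.float64(0.00044532508767574253)]Traceback (most recent call last):
  File "<stdin>", line 28, in <module>
    res = _minimize_neldermead(fun, x0, args, callback, bounds=bounds,
                               **options)
    fsim[k] = func(sim[k])
              ~~~~^^^^^^^^
    fx = function(np.copy(x), *(wrapper_args + args))
  File "<stdin>", line 25, in sc
  File "<stdin>", line 22, in samp
  File "h.py", line 9, in proj
    p=cams.camera_params(c); q=R.from_quat(p["orientation"]).inv().apply(np.asarray(X)-p["eye"])
ValueError: time passes only in moves, steps and waits
```

>>> jog_arm --turn '[[0,0,0],[0,0,0],[0,0,0],[0,0,0],[0,0,0],[0,0,0],[0,0,0],[0,0,0],[0,0,0],[0,0,0],[0,0,0]]' --translation '[[0,0,0.03],[0,0,0.06],[0,0,0.09],[0,0,0.11],[0,-0.001,0.117],[0,-0.001,0.117],[0,-0.001,0.117],[0,-0.001,0.117],[0,-0.001,0.117],[0,-0.001,0.117],[0,-0.001,0.117]]' --grip '[0.4,0.4,0.4,0.4,0.4,0.4,1,1,1,1,1]' --force 8

```text
clock: 3.78
tool_pos: [0.4502, 0.1821, 0.0629]
eef_rot: [0.027, 1.0, 0.0, 0.0]
contact_force: [0.1, -0.3, 1.0]
opening: 0.211
finger_force: 7.8
```

```bash
python3 - <<'E'
import re
t=open("h.py").read()
t=t.replace('def ray(','CP={c:cams.camera_params(c) for c in("side","top")}\ndef ray(',1)
a,b=t.split('def ray(',1); open("h.py","w").write(a+'def ray('+b.replace('cams.camera_params(c)','CP[c]'))
E
cat > fit.py <<'E'
from h import *
from scipy.optimize import minimize
im={c:cv2.imread(f"pics/{c}0.png") for c in("side","top")}
def circ(z,c,rad):
    t=np.linspace(0,2*np.pi,100); return np.c_[c[0]+rad*np.cos(t),c[1]+rad*np.sin(t),0*t+z]
def ballo(c,X):
    e=CP[c]["eye"]; n=(X-e)/np.linalg.norm(X-e); a=np.cross(n,[0,0,1]);a/=np.linalg.norm(a);b=np.cross(n,a)
    t=np.linspace(0,2*np.pi,100); return X+.015*(np.outer(np.cos(t),a)+np.outer(np.sin(t),b))
def samp(c,Q,k):
    m=Q.mean(0); uv=np.array([proj(c,q) for q in m+(Q-m)*k],np.float32)
    return cv2.remap(cv2.cvtColor(im[c],6).astype(np.float32),uv[:,:1].copy(),uv[:,1:].copy(),1).ravel()
def sc(X,which="bc"):
    s=0
    for c in im:
        if "b" in which: Q=ballo(c,X); s+=np.mean(np.clip(samp(c,Q,.85)-samp(c,Q,1.15),-40,40))
        if "c" in which: Q=circ(X[2]-.026,X,.046); s-=np.mean(np.clip(samp(c,Q,.95)-samp(c,Q,1.05),-40,40))
    return -s
X=np.array([.5883,-.1971,.1313])
for w in("bc","b","c"):
    o=minimize(sc,X,args=(w,),method="Nelder-Mead",options=dict(initial_simplex=X+np.vstack([np.zeros(3),np.eye(3)*.004]),xatol=1e-4)); print(w,o.x,o.fun)
    if w=="bc": B=o.x
out=[]
for c,u,v,w in(("side",413,285,50),("top",394,220,40)):
    k=400/(2*w);A=cv2.resize(im[c][v-w:v+w,u-w:u+w],(400,400),interpolation=2)
    for Q in(ballo(c,B),circ(B[2]-.026,B,.046),circ(0,B,.062)):
        for q in Q:
            x,y=(proj(c,q)-[u-w,v-w]+.5)*k; cv2.circle(A,(int(x),int(y)),1,(0,255,255),-1)
    out.append(A)
cv2.imwrite("pics/ov.png",np.hstack(out))
E
python3 fit.py
```

```text
bc [ 0.5885 -0.1967  0.1279] -116.69686126708984
b [ 0.5893 -0.1961  0.131 ] -64.2905044555664
c [ 0.5879 -0.1967  0.1267] -62.21493148803711
```

View pics/ov.png

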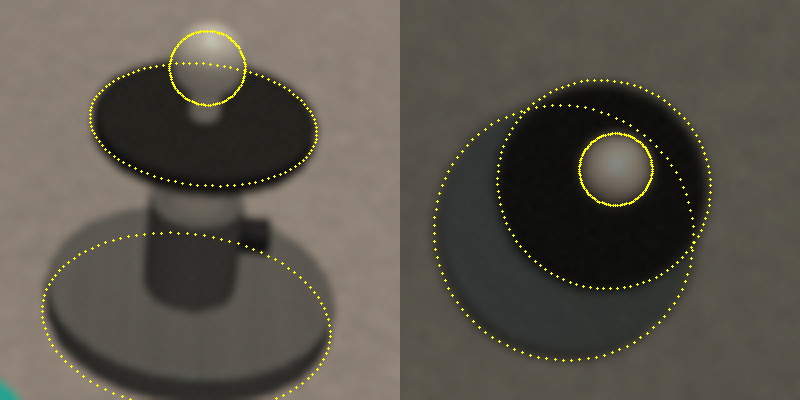

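The overlay fits. The stand axis is near (0.5886, -0.1966) and the collar top is at about 0.103 m, with the ball slightly higher in the side view (crop (208,60)). The knob is pinched at 18.6 mm, so I'll raise the handle along its arc.

>>> jog_arm --turn '[[0,0,0],[0,0,0],[0,0,0],[0,0,0],[0,0,0],[0,0,0],[0,0,0],[0,0,0],[0,0,0],[0,0,0],[0,0,0],[0,0,0],[0,0,0],[0,0,0]]' --translation '[[-0.0006,0,-0.006],[-0.0018,0,-0.013],[-0.0042,0,-0.0226],[-0.0077,0,-0.0319],[-0.012,0,-0.0409],[-0.0172,0,-0.0495],[-0.0233,0,-0.0574],[-0.0287,0,-0.0633],[-0.031,0,-0.0655],[-0.031,0,-0.0655],[-0.031,0,-0.0655],[-0.031,0,-0.0655],[-0.031,0,-0.0655],[-0.031,0,-0.0655]]' --grip '[1,1,1,1,1,1,1,1,1,1,1,1,1,1]'

```text
clock: 5.52
tool_pos: [0.4809, 0.1803, 0.1282]
eef_rot: [0.027, 1.0, 0.0, -0.0]
contact_force: [-2.7, 0.5, 5.5]
opening: 0.212
finger_force: 7.6
```

```bash
python3 - <<'E'
from h import *
for c in("side","top"):
    im=cams.snapshot(c); cv2.imwrite(f"pics/{c}1.png",im[:,:,::-1])
    for n in("holder","grip","knob"):
        for d in models.place_of(c,n)[:2]: print(c,n,np.round(d["position"],4),round(d["p"],2))
A=cv2.imread("pics/side1.png")[150:300,160:360];B=cv2.imread("pics/top1.png")[150:300,130:330]
cv2.imwrite("pics/c1.png",np.hstack([cv2.resize(A,(400,300)),cv2.resize(B,(400,300))]))
print(r.get_state())
E
```

```text
side holder [0.5827 0.175  0.0033] 0.62
side holder [0.5827 0.1782 0.0819] 0.29
side grip [0.5823 0.1789 0.0827] 0.79
side knob [0.4791 0.18   0.124 ] 0.71
side knob [0.5823 0.1776 0.0848] 0.65
top holder [0.5856 0.1802 0.0103] 0.86
top grip [0.5871 0.1779 0.0834] 0.8
{'clock': 5.925, 'q': array([-0.2862,  0.7637, -0.2659,  2.0062,  0.4526,  0.4282,  0.6202]), 'qd': array([ 0.0005,  0.0005,  0.0003,  0.0008, -0.0007, -0.    , -0.0011]), 'joint_torque': array([  1.0944, -45.7824,  -0.6556,  -8.3245,   0.3976,  -0.3571,
        -0.0058]), 'tool_pos': array([0.4809, 0.1803, 0.1282]), 'eef_rot': array([ 0.0268,  0.9996,  0.0001, -0.    ]), 'contact_force': array([-3.2354,  1.6522,  5.8689]), 'moment': array([0.2389, 0.6767, 0.0177]), 'finger_force': 7.567288018763065, 'opening': 0.2129747013476254}
```

View pics/c1.png

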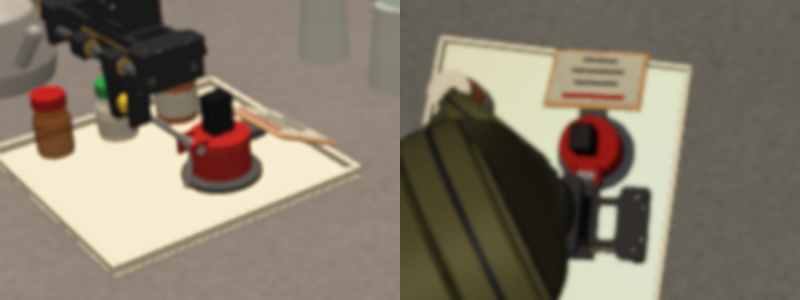

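The crops show the handle raised at about 0.8 rad (knob at crop (122,103)), and the holder still flat in place. I'll release, lift clear, and refine the holder's centre from the first pictures.

>>> jog_arm --turn '[[0,0,0],[0,0,0],[0,0,0],[0,0,0],[0,0,0],[0,0,0],[0,0,0],[0,0,0]]' --translation '[[0,0,0],[0,0,0],[0,0,0],[0,0,-0.02],[0,0,-0.045],[0,0,-0.07],[0,0,-0.07],[0,0,-0.07]]' --grip '[0.4,0.4,0.4,0.4,0.4,0.4,0.4,0.4]'

```text
clock: 6.92
tool_pos: [0.4808, 0.1798, 0.1976]
eef_rot: [0.027, 1.0, -0.0, -0.0]
contact_force: [-0.5, -0.1, -0.7]
opening: 0.599
finger_force: 0.0
```

```bash
cat > fit2.py <<'E'
from h import *
from scipy.optimize import minimize
def circ(z,c,rad):
    t=np.linspace(0,2*np.pi,120); return np.c_[c[0]+rad*np.cos(t),c[1]+rad*np.sin(t),0*t+z]
def run(tag,z,X0,cl=("side","top")):
    G={}
    for c in cl:
        i=cv2.imread(f"pics/{c}{tag}.png").astype(np.float32); G[c]=i[...,2]-i[...,1]
    def samp(c,Q,k):
        m=Q.mean(0); uv=np.array([proj(c,q) for q in m+(Q-m)*k],np.float32)
        return cv2.remap(G[c],uv[:,:1].copy(),uv[:,1:].copy(),1).ravel()
    def f(p):
        s=0
        for c in cl:
            Q=circ(z,p,.034); d=samp(c,Q,.92)-samp(c,Q,1.08); s+=np.mean(np.clip(d,-20,60))
        return -s
    X0=np.array(X0)
    o=minimize(f,X0,method="Nelder-Mead",options=dict(initial_simplex=X0+np.vstack([np.zeros(2),np.eye(2)*.004]),xatol=1e-4)); print(tag,cl,o.x,o.fun)
if __name__=="__main__":
    for t in(0,1):
        for cl in(("top",),("side",),("side","top")): run(t,.059,[.585,.1755],cl)
    for c in("side","top"):
        i=cams.snapshot(c); cv2.imwrite(f"pics/{c}2.png",i[:,:,::-1])
        for n in("knob","grip","holder"):
            for d in models.place_of(c,n)[:1]: print(c,n,np.round(d["position"],4),round(d["p"],2))
E
python3 fit2.py
```

```text
0 ('top',) [0.5847 0.1757] -53.02872848510742
0 ('side',) [0.5861 0.1741] -36.31639099121094
0 ('side', 'top') [0.5849 0.1754] -87.71277618408203
1 ('top',) [0.5851 0.1755] -55.521751403808594
1 ('side',) [0.5859 0.1751] -37.69205856323242
1 ('side', 'top') [0.5851 0.1755] -93.05549621582031
side knob [0.4811 0.1813 0.1239] 0.53
side grip [0.5824 0.1761 0.0865] 0.97
side holder [0.587  0.1765 0.0034] 0.6
top grip [0.5889 0.176  0.084 ] 0.93
top holder [0.5848 0.1778 0.0106] 0.9
```

>>> jog_arm --turn '[[0,0,0],[0,0,0],[0,0,0],[0,0,0],[0,0,0],[0,0,0],[0,0,0],[0,0,0],[0,0,0],[0,0,0],[0,0,0],[0,0,0],[0,0,0],[0,0,0],[0,0,0]]' --translation '[[-0.04,0,0],[-0.08,0.001,0],[-0.1043,0.0013,0.01],[-0.1043,0.0013,0.04],[-0.1043,0.0013,0.07],[-0.1043,0.0013,0.095],[-0.1043,0.0013,0.11],[-0.1043,0.0013,0.1136],[-0.1043,0.0013,0.1136],[-0.1043,0.0013,0.1136],[-0.1043,0.0013,0.1136],[-0.1043,0.0013,0.1136],[-0.1043,0.0013,0.1136],[-0.1043,0.0013,0.1136],[-0.1043,0.0013,0.1136]]' --grip '[0.4,0.4,0.4,0.4,0.4,0.4,0.4,0.4,0.4,1,1,1,1,1,1]' --force 50

```text
clock: 9.2
tool_pos: [0.5855, 0.1761, 0.0849]
eef_rot: [0.027, 1.0, 0.0, 0.0]
contact_force: [0.4, 1.2, 3.7]
opening: 0.265
finger_force: 49.9
```

>>> jog_arm --turn '[[0,0,0],[0,0,0],[0,0,0],[0,0,0],[0,0,0],[0,0,0],[0,0,0],[0,0,0],[0,0,0],[0,0,0],[0,0,0],[0,0,0],[0,0,0]]' --translation '[[0,0,-0.003],[0,0,-0.008],[0,0,-0.016],[0,0,-0.028],[0,0,-0.045],[0,0,-0.065],[0,0,-0.09],[0,0,-0.115],[0,0,-0.14],[0,0,-0.165],[0,0,-0.18],[0,0,-0.186],[0,0,-0.186]]' --grip '[1,1,1,1,1,1,1,1,1,1,1,1,1]'

```text
clock: 10.82
tool_pos: [0.585, 0.1757, 0.2705]
eef_rot: [0.027, 1.0, -0.0, -0.0]
contact_force: [0.3, 0.4, -7.3]
opening: 0.268
finger_force: 49.9
```

>>> jog_arm --turn '[[0,0,0],[0,0,0],[0,0,0],[0,0,0],[0,0,0],[0,0,0],[0,0,0],[0,0,0],[0,0,0],[0,0,0],[0,0,0],[0,0,0],[0,0,0],[0,0,0],[0,0,0],[0,0,0],[0,0,0]]' --translation '[[-0.001,-0.008,0],[-0.002,-0.024,0],[-0.003,-0.048,0],[-0.005,-0.08,0],[-0.007,-0.115,0],[-0.009,-0.15,0],[-0.012,-0.185,0],[-0.014,-0.22,0],[-0.016,-0.255,0],[-0.018,-0.29,0],[-0.02,-0.32,0],[-0.022,-0.345,0],[-0.023,-0.36,0],[-0.0234,-0.368,0],[-0.0234,-0.372,0],[-0.0234,-0.372,0],[-0.0234,-0.372,0]]' --grip '[1,1,1,1,1,1,1,1,1,1,1,1,1,1,1,1,1]'

```text
clock: 12.95
tool_pos: [0.5887, -0.1957, 0.2707]
eef_rot: [0.026, 1.0, 0.0, 0.0]
contact_force: [-0.4, 0.3, -6.8]
opening: 0.265
finger_force: 49.9
```

```bash
python3 - <<'E'
from h import *
for c in("side","top"):
    im=cams.snapshot(c); cv2.imwrite(f"pics/{c}3.png",im[:,:,::-1])
    for n in("holder","grip","knob"):
        for d in models.place_of(c,n)[:2]: print(c,n,np.round(d["position"],4),round(d["p"],2))
s=r.get_state();print(s);print(R.from_quat(s["eef_rot"]).as_matrix())
def crop(c,x,y):
    return cv2.resize(cv2.imread(f"pics/{c}3.png")[y:y+150,x:x+200],(400,300),interpolation=2)
cv2.imwrite("pics/c3.png",np.hstack([crop("side",310,170),crop("top",300,140)]))
E
```

```text
side holder [ 0.591  -0.1956  0.189 ] 0.94
side grip [ 0.5914 -0.1942  0.2695] 0.82
side knob [ 0.4842 -0.1893  0.3132] 0.71
side knob [ 0.5572  0.2341 -0.0049] 0.71
top holder [ 0.5872 -0.1964  0.1934] 0.9
top grip [ 0.591  -0.1972  0.2658] 0.72
top grip [ 0.5562  0.2293 -0.0016] 0.64
top knob [ 0.4861 -0.1928  0.3139] 0.81
top knob [ 0.5878 -0.1931  0.1954] 0.36
{'clock': 13.35, 'q': array([ 0.4925,  0.6934, -0.4445,  1.5565,  0.3398,  0.9691,  1.461 ]), 'qd': array([ 0.0011, -0.0009,  0.0003, -0.0019, -0.0019, -0.0007, -0.0009]), 'joint_torque': array([ -0.0568, -56.3756,  -4.8651, -17.1941,   0.0105,   0.0984,
         0.0004]), 'tool_pos': array([ 0.5886, -0.1968,  0.2706]), 'eef_rot': array([0.0268, 0.9996, 0.    , 0.    ]), 'contact_force': array([ 0.6519,  0.3758, -8.0507]), 'moment': array([ 0.0325, -0.0192, -0.0465]), 'finger_force': 49.9303469248116, 'opening': 0.2687453320893787}
[[-0.9986  0.0537  0.    ]
 [ 0.0537  0.9986  0.    ]
 [-0.      0.0001 -1.    ]]
```

View pics/c3.png

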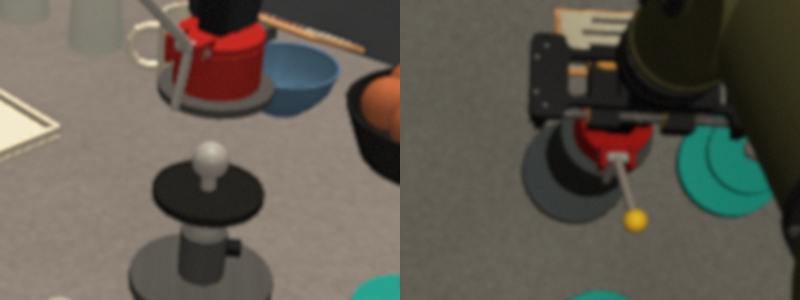

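The crops show the holder upright with its handle raised, above the black-collared stand: foot ring centred at side crop (215,85), ball at (210,160). I'll descend carefully and watch the force.

>>> jog_arm --turn '[[0,0,0],[0,0,0],[0,0,0],[0,0,0],[0,0,0],[0,0,0],[0,0,0],[0,0,0],[0,0,0],[0,0,0],[0,0,0],[0,0,0]]' --translation '[[0,0,0.01],[0,0,0.02],[0,0,0.03],[0,0,0.036],[0,0,0.04],[0,0,0.043],[0,0,0.045],[0,0,0.047],[0,0,0.049],[0,0,0.051],[0,0,0.051],[0,0,0.051]]' --grip '[1,1,1,1,1,1,1,1,1,1,1,1]'

```text
clock: 14.85
tool_pos: [0.5886, -0.1968, 0.2196]
eef_rot: [0.027, 1.0, 0.0, 0.0]
contact_force: [0.1, -0.3, -7.4]
opening: 0.266
finger_force: 49.9
```

>>> jog_arm --turn '[[0,0,0],[0,0,0],[0,0,0],[0,0,0],[0,0,0],[0,0,0]]' --translation '[[0,0,0.001],[0,0,0.002],[0,0,0.003],[0,0,0.004],[0,0,0.004],[0,0,0.004]]' --grip '[1,1,1,1,1,1]'

```text
clock: 15.6
tool_pos: [0.5886, -0.1969, 0.2156]
eef_rot: [0.027, 1.0, 0.0, 0.0]
contact_force: [0.6, -0.1, -6.6]
opening: 0.27
finger_force: 49.9
```

>>> jog_arm --turn '[[0,0,0],[0,0,0],[0,0,0],[0,0,0],[0,0,0],[0,0,0]]' --translation '[[0,0,0.001],[0,0,0.002],[0,0,0.003],[0,0,0.004],[0,0,0.004],[0,0,0.004]]' --grip '[1,1,1,1,1,1]'

```text
clock: 16.35
tool_pos: [0.5886, -0.1968, 0.2116]
eef_rot: [0.027, 1.0, 0.0, 0.0]
contact_force: [-0.3, -0.6, -6.5]
opening: 0.271
finger_force: 49.9
```

>>> jog_arm --turn '[[0,0,0],[0,0,0],[0,0,0],[0,0,0],[0,0,0],[0,0,0]]' --translation '[[0,0,0.001],[0,0,0.002],[0,0,0.003],[0,0,0.004],[0,0,0.004],[0,0,0.004]]' --grip '[1,1,1,1,1,1]'

```text
clock: 17.1
tool_pos: [0.5886, -0.1969, 0.2076]
eef_rot: [0.027, 1.0, 0.0, 0.0]
contact_force: [-0.7, 1.2, -6.5]
opening: 0.267
finger_force: 49.9
```

>>> jog_arm --turn '[[0,0,0],[0,0,0],[0,0,0],[0,0,0],[0,0,0],[0,0,0]]' --translation '[[0,0,0.001],[0,0,0.002],[0,0,0.003],[0,0,0.004],[0,0,0.004],[0,0,0.004]]' --grip '[1,1,1,1,1,1]'

```text
clock: 17.85
tool_pos: [0.5886, -0.1968, 0.2036]
eef_rot: [0.027, 1.0, 0.0, 0.0]
contact_force: [-0.8, 0.1, -7.0]
opening: 0.269
finger_force: 49.9
```

>>> jog_arm --turn '[[0,0,0],[0,0,0],[0,0,0],[0,0,0],[0,0,0],[0,0,0],[0,0,0],[0,0,0]]' --translation '[[0,0,0.002],[0,0,0.004],[0,0,0.006],[0,0,0.008],[0,0,0.01],[0,0,0.012],[0,0,0.012],[0,0,0.012]]' --grip '[1,1,1,1,1,1,1,1]'

```text
clock: 18.85
tool_pos: [0.5887, -0.1968, 0.1916]
eef_rot: [0.027, 1.0, 0.0, 0.0]
contact_force: [0.7, 0.3, -6.0]
opening: 0.269
finger_force: 49.9
```

>>> jog_arm --turn '[[0,0,0],[0,0,0],[0,0,0],[0,0,0],[0,0,0],[0,0,0]]' --translation '[[0,0,0.001],[0,0,0.002],[0,0,0.003],[0,0,0.004],[0,0,0.004],[0,0,0.004]]' --grip '[1,1,1,1,1,1]'

```text
clock: 19.6
tool_pos: [0.5886, -0.1968, 0.1876]
eef_rot: [0.027, 1.0, 0.0, 0.0]
contact_force: [-0.8, -0.1, -7.5]
opening: 0.268
finger_force: 49.9
```

>>> jog_arm --turn '[[0,0,0],[0,0,0],[0,0,0],[0,0,0]]' --translation '[[0,0,0.001],[0,0,0.002],[0,0,0.002],[0,0,0.002]]' --grip '[1,1,1,1]'

```text
clock: 20.1
tool_pos: [0.5886, -0.1969, 0.1856]
eef_rot: [0.027, 1.0, 0.0, 0.0]
contact_force: [-0.7, -0.0, -7.3]
opening: 0.269
finger_force: 49.9
```

Underside at about 0.107 m. I'll go on in 1 mm steps.

>>> jog_arm --turn '[[0,0,0],[0,0,0],[0,0,0],[0,0,0]]' --translation '[[0,0,0.0005],[0,0,0.001],[0,0,0.001],[0,0,0.001]]' --grip '[1,1,1,1]'

```text
clock: 20.6
tool_pos: [0.5886, -0.1968, 0.1846]
eef_rot: [0.027, 1.0, 0.0, 0.0]
contact_force: [-0.7, 0.1, -7.1]
opening: 0.268
finger_force: 49.9
```

>>> jog_arm --turn '[[0,0,0],[0,0,0],[0,0,0],[0,0,0]]' --translation '[[0,0,0.0005],[0,0,0.001],[0,0,0.001],[0,0,0.001]]' --grip '[1,1,1,1]'

```text
clock: 21.1
tool_pos: [0.5886, -0.1969, 0.1836]
eef_rot: [0.027, 1.0, 0.0, 0.0]
contact_force: [0.7, 0.6, -7.0]
opening: 0.268
finger_force: 49.9
```

>>> jog_arm --turn '[[0,0,0],[0,0,0],[0,0,0],[0,0,0]]' --translation '[[0,0,0.0005],[0,0,0.001],[0,0,0.001],[0,0,0.001]]' --grip '[1,1,1,1]'

```text
clock: 21.6
tool_pos: [0.5889, -0.1968, 0.1831]
eef_rot: [0.027, 1.0, -0.0, 0.0]
contact_force: [-0.5, 1.1, -0.5]
opening: 0.271
finger_force: 49.9
```

>>> jog_arm --turn '[[0,0,0],[0,0,0],[0,0,0],[0,0,0]]' --translation '[[0,0,0.0005],[0,0,0.0005],[0,0,0.0005],[0,0,0.0005]]' --grip '[1,1,1,1]'

```text
clock: 22.1
tool_pos: [0.589, -0.1967, 0.1831]
eef_rot: [0.027, 1.0, -0.0, 0.001]
contact_force: [-1.7, 0.6, 5.5]
opening: 0.266
finger_force: 49.9
```

```bash
python3 - <<'E'
from h import *
cv2.imwrite("pics/side4.png",cams.snapshot("side")[:,:,::-1])
cv2.imwrite("pics/top4.png",cams.snapshot("top")[:,:,::-1])
s=r.get_state();print(s["contact_force"],s["moment"],s["tool_pos"])
def crop(c,x,y): return cv2.resize(cv2.imread(f"pics/{c}4.png")[y:y+120,x:x+120],(400,400),interpolation=2)
cv2.imwrite("pics/c4.png",np.hstack([crop("side",350,200),crop("top",340,150)]))
E
```

```text
[-2.7466  0.5006  5.8561] [0.1378 0.5774 0.0245] [ 0.589  -0.1967  0.1831]
```

View pics/c4.png

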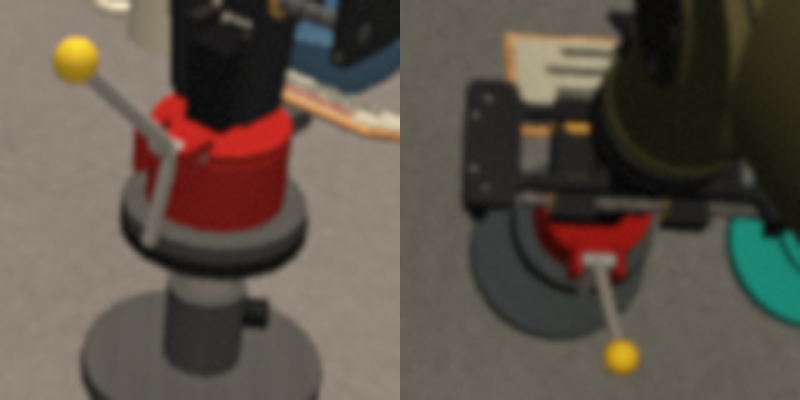

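The crops show the foot ring flush on the black collar (side crop (213,250)), the handle raised with its knob at (75,60), and the holder upright. Contact is about 13 N. I'll release and rise straight up.

>>> jog_arm --turn '[[0,0,0],[0,0,0],[0,0,0],[0,0,0],[0,0,0],[0,0,0],[0,0,0],[0,0,0],[0,0,0],[0,0,0],[0,0,0],[0,0,0]]' --translation '[[0,0,0],[0,0,0],[0,0,0],[0,0,0],[0,0,-0.01],[0,0,-0.03],[0,0,-0.06],[0,0,-0.09],[0,0,-0.12],[0,0,-0.12],[0,0,-0.12],[0,0,-0.12]]' --grip '[0.4,0.4,0.4,0.4,0.4,0.4,0.4,0.4,0.4,0.4,0.4,0.4]'

```text
clock: 23.7
tool_pos: [0.5879, -0.1968, 0.3009]
eef_rot: [0.027, 1.0, 0.0, -0.001]
contact_force: [-0.3, -0.2, -0.2]
opening: 0.598
finger_force: 0.0
```

```bash
python3 - <<'E'
from h import *
P={}
for c in("side","top"):
    im=cams.snapshot(c)[:,:,::-1]; cv2.imwrite(f"pics/{c}5.png",im); im=im.astype(int)
    m=((im[...,2]>110)&(im[...,0]<70)&(im[...,1]>75)&(im[...,2]-im[...,1]<90)).astype(np.uint8)
    g=proj(c,[.484,-.191,.226]); yy,xx=np.mgrid[:480,:640]; m[np.hypot(xx-g[0],yy-g[1])>15]=0
    P[c]=[xx[m>0].mean(),yy[m>0].mean()]; print(c,g,P[c],m.sum())
    for d in models.place_of(c,"knob")[:2]: print(d["position"],d["p"])
print(tri(P["side"],P["top"])); s=r.get_state();print(s["tool_pos"],s["eef_rot"])
E
```

```text
side [371.3954 218.8161] [np.float64(372.2962962962963), np.float64(218.14814814814815)] 135
[0.4844, -0.1915, 0.2247] 0.97
top [405.5346 256.6608] [np.float64(406.02912621359224), np.float64(256.5533980582524)] 103
[0.485, -0.191, 0.2251] 0.67
[0.5887, -0.1995, 0.1073] 0.53
(array([ 0.4843, -0.1919,  0.2272]), [np.float64(0.00035069207746197146), np.float64(0.00035069207746196875)])
[ 0.5883 -0.1968  0.3014] [ 0.0268  0.9996  0.0002 -0.0006]
```

>>> jog_arm --turn '[[0,0,0],[0,0,0],[0,0,0],[0,0,0],[0,0,0],[0,0,0],[0,0,0],[0,0,0],[0,0,0],[0,0,0],[0,0,0],[0,0,0],[0,0,0],[0,0,0]]' --translation '[[0.035,0,0],[0.07,0,0],[0.1042,-0.0005,0],[0.1042,-0.0005,0.01],[0.1042,-0.0005,0.03],[0.1042,-0.0005,0.05],[0.1042,-0.0005,0.07],[0.1042,-0.0005,0.075],[0.1042,-0.0005,0.075],[0.1042,-0.0005,0.075],[0.1042,-0.0005,0.075],[0.1042,-0.0005,0.075],[0.1042,-0.0005,0.075],[0.1042,-0.0005,0.075]]' --grip '[0.4,0.4,0.4,0.4,0.4,0.4,0.4,0.4,0.4,1,1,1,1,1]' --force 8

```text
clock: 25.65
tool_pos: [0.4846, -0.1919, 0.2273]
eef_rot: [0.027, 1.0, -0.0, 0.0]
contact_force: [-0.3, -0.2, 2.3]
opening: 0.208
finger_force: 7.8
```

>>> jog_arm --turn '[[0,0,0],[0,0,0],[0,0,0],[0,0,0],[0,0,0],[0,0,0],[0,0,0],[0,0,0],[0,0,0],[0,0,0],[0,0,0],[0,0,0]]' --translation '[[0.004,0,0.0039],[0.0075,0,0.008],[0.0106,0,0.012],[0.0136,0,0.016],[0.0164,0,0.0202],[0.0188,0,0.0245],[0.0211,0,0.0289],[0.0232,0,0.0335],[0.025,0,0.0381],[0.0266,0,0.0429],[0.0266,0,0.0429],[0.0266,0,0.0429]]' --grip '[1,1,1,1,1,1,1,1,1,1,1,1]'

```text
clock: 27.15
tool_pos: [0.4581, -0.1902, 0.1841]
eef_rot: [0.027, 1.0, 0.0, 0.0]
contact_force: [2.0, -0.1, -1.5]
opening: 0.207
finger_force: 8.0
```

>>> jog_arm --turn '[[0,0,0],[0,0,0],[0,0,0],[0,0,0],[0,0,0],[0,0,0]]' --translation '[[0.0014,0,0.0048],[0.0025,0,0.0097],[0.0034,0,0.0146],[0.004,0,0.0185],[0.004,0,0.0185],[0.004,0,0.0185]]' --grip '[1,1,1,1,1,1]'

```text
clock: 27.9
tool_pos: [0.4542, -0.19, 0.1657]
eef_rot: [0.027, 1.0, 0.0, 0.0]
contact_force: [2.0, -1.0, -1.4]
opening: 0.211
finger_force: 8.0
```

>>> jog_arm --turn '[[0,0,0],[0,0,0],[0,0,0],[0,0,0],[0,0,0],[0,0,0]]' --translation '[[0,0,0.002],[0.0002,0,0.004],[0.0003,0,0.006],[0.0004,0,0.008],[0.0004,0,0.008],[0.0004,0,0.008]]' --grip '[1,1,1,1,1,1]'

```text
clock: 28.65
tool_pos: [0.4536, -0.19, 0.1577]
eef_rot: [0.027, 1.0, 0.0, 0.0]
contact_force: [1.6, -0.3, 1.5]
opening: 0.208
finger_force: 7.8
```

>>> jog_arm --turn '[[0,0,0],[0,0,0],[0,0,0],[0,0,0]]' --translation '[[0,0,0.001],[0,0,0.002],[0,0,0.002],[0,0,0.002]]' --grip '[1,1,1,1]'

```text
clock: 29.15
tool_pos: [0.4535, -0.19, 0.1557]
eef_rot: [0.027, 1.0, 0.0, -0.0]
contact_force: [1.2, 0.9, 1.3]
opening: 0.209
finger_force: 7.7
```

>>> jog_arm --turn '[[0,0,0],[0,0,0],[0,0,0],[0,0,0]]' --translation '[[0,0,0.001],[0,0,0.0015],[0,0,0.0015],[0,0,0.0015]]' --grip '[1,1,1,1]'

```text
clock: 29.65
tool_pos: [0.4534, -0.1901, 0.1542]
eef_rot: [0.027, 1.0, 0.0, -0.0]
contact_force: [0.7, 1.1, 2.5]
opening: 0.21
finger_force: 7.7
```

>>> jog_arm --turn '[[0,0,0],[0,0,0],[0,0,0],[0,0,0]]' --translation '[[0,0,0.001],[0,0,0.001],[0,0,0.001],[0,0,0.001]]' --grip '[1,1,1,1]'

```text
clock: 30.15
tool_pos: [0.4532, -0.1901, 0.1531]
eef_rot: [0.027, 1.0, 0.0, -0.0]
contact_force: [-1.1, 1.4, 3.7]
opening: 0.209
finger_force: 7.6
```

>>> jog_arm --turn '[[0,0,0],[0,0,0],[0,0,0],[0,0,0]]' --translation '[[0,0,0.001],[0,0,0.001],[0,0,0.001],[0,0,0.001]]' --grip '[1,1,1,1]'

```text
clock: 30.65
tool_pos: [0.453, -0.1901, 0.1521]
eef_rot: [0.027, 1.0, 0.0, -0.001]
contact_force: [-1.9, 0.3, 4.4]
opening: 0.205
finger_force: 7.5
```

>>> jog_arm --turn '[[0,0,0],[0,0,0],[0,0,0],[0,0,0]]' --translation '[[0,0,0.001],[0,0,0.001],[0,0,0.001],[0,0,0.001]]' --grip '[1,1,1,1]'

```text
clock: 31.15
tool_pos: [0.4528, -0.1901, 0.1511]
eef_rot: [0.027, 1.0, -0.0, -0.001]
contact_force: [-3.4, 0.4, 5.1]
opening: 0.205
finger_force: 7.4
```

The force has levelled off with the pads slipping, so the handle looks to be at its stop. I'll release, back off, and check it by camera.

>>> jog_arm --turn '[[0,0,0],[0,0,0],[0,0,0],[0,0,0],[0,0,0],[0,0,0],[0,0,0],[0,0,0],[0,0,0],[0,0,0],[0,0,0]]' --translation '[[0,0,0],[0,0,0],[0,0,0],[0,0,0],[0,0,-0.02],[0,0,-0.05],[0,0,-0.08],[0,0,-0.11],[0,0,-0.14],[0,0,-0.14],[0,0,-0.14]]' --grip '[0.4,0.4,0.4,0.4,0.4,0.4,0.4,0.4,0.4,0.4,0.4]'

```text
clock: 32.52
tool_pos: [0.453, -0.1901, 0.2905]
eef_rot: [0.027, 1.0, 0.0, -0.001]
contact_force: [0.1, -0.6, -0.2]
opening: 0.595
finger_force: 0.0
```

```bash
python3 - <<'E'
from h import *
P={}
for c in("side","top"):
    im=cams.snapshot(c)[:,:,::-1]; cv2.imwrite(f"pics/{c}6.png",im); im=im.astype(int)
    m=((im[...,2]>110)&(im[...,0]<70)&(im[...,1]>75)&(im[...,2]-im[...,1]<90)).astype(np.uint8)
    g=proj(c,[.4538,-.1894,.1545]); yy,xx=np.mgrid[:480,:640]; m[np.hypot(xx-g[0],yy-g[1])>12]=0
    P[c]=[xx[m>0].mean(),yy[m>0].mean()]; print(c,g,P[c],m.sum())
    for n in("knob","holder"):
        for d in models.place_of(c,n)[:1]: print(n,d["position"],d["p"])
if all(np.isfinite(P[c]).all() for c in P): print(tri(P["side"],P["top"]))
print(r.get_state()["tool_pos"])
def crop(c,x,y): return cv2.resize(cv2.imread(f"pics/{c}6.png")[y:y+120,x:x+120],(400,400),interpolation=2)
cv2.imwrite("pics/c6.png",np.hstack([crop("side",335,190),crop("top",340,160)]))
E
```

```text
side [355.1971 269.1071] [np.float64(355.3448275862069), np.float64(268.7241379310345)] 116
knob [0.4511, -0.189, 0.1541] 0.98
holder [0.5871, -0.1972, 0.1011] 0.98
top [397.554  276.5997] [np.float64(400.64285714285717), np.float64(272.23809523809524)] 42
holder [0.5862, -0.1939, 0.1076] 0.75
(array([ 0.4585, -0.1921,  0.1556]), [np.float64(0.005100878127511583), np.float64(0.00510087812751163)])
[ 0.4533 -0.1899  0.2905]
```

View pics/c6.png

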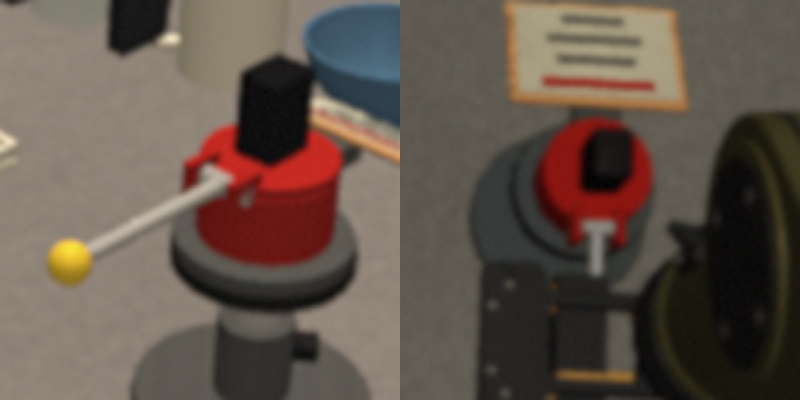

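The crops show the handle level: the side-view knob at pixel (355,269) is within 0.5 px of where the locked position should appear. The holder is flat on the collar and the arm is clear, so I'll hand it in.

```bash
python3 -c "
from plant import r
print(r.finish_job())"
```

```text
the job is handed in; nothing more can be done
None
```

I raised the handle in the tray, set the holder flat on the black collar, pressed the handle down to level and handed the job in at about 33 s; the hand-in gave no verdict, but the cameras and forces looked right at every step.

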